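Put the nail tin away behind the tray's spring gate

TASK

Put the green-lidded tin of roofing nails away in the grey tool tray by pushing it along the rails, never pinching or lifting it: with one finger push the orange spring gate open and keep it clear of the tin, while the other finger pushes the tin through behind it. The gate must not be rammed open with the tin: the finger opens it before the tin gets there and keeps it off the tin until the tin is about half-way through the gateway; after that the gate may trail along the tin. Leave the tin upright inside, far enough in for the gate to spring fully shut behind it, and do not disturb the other things on the shelf.

Things in the scene. Friction and masses are not known exactly. Their poses are not given: they have to be found in the camera images.
- tray: Grey plastic tool tray fixed on the shelf, 390 x 136 mm. Origin: underside, mid-gateway; x points the way the tin must go (into the bay), y to the gate's hinge side, z up. Floor top at z = 6 mm, from x = -165 to 225 mm. Two light guide rails run its whole length: tops at z = 14 mm, inner faces at y = +-24.5 mm, 5 mm thick; the tin slides between them. Apron (x < 0) is open, edge kerbs 12 mm high.
- bay (a point): Middle of the bay's floor, at x = 111, y = 0, z = 6 mm in the tray's frame. The bay is open-topped, inside from x = 3 to 219 mm and y = +-62 mm, walls up to z = 50 mm. The gateway in its front wall (6 mm thick, at x = 0) is open from y = -39 to +39 mm, with nothing across above it.
- gate_hinge (a point): Centre of the gate's upright hinge line, at x = 0, y = +38 mm, z = 33 mm in the tray's frame, moving with the tray only.
- gate (a joint): Angle of the orange spring gate, rad: 0 shut; swings about its upright hinge into the bay (towards tray +x) up to 1.7. Flap 4 mm thick, from 1 to 73 mm from the hinge, z = 16 to 50 mm. Springs shut by itself within a second: about 0.04 N m shut, 0.1 N m wide open (1 to 2 N at a fingertip). It can shut only when the tin's centre is about 90 mm or more past the gateway.
- tin_center (a point): Centre (half-way up, on the axis) of the closed round nail tin with a green lid and band, 44 mm in diameter and 42 mm tall, 150 to 310 g, standing upright on the tray's floor between the rails on the apron, its centre 88 to 130 mm before the gateway (tray x = -88 to -130 mm).
- peg0: Wooden peg standing on the shelf beside the apron on the hinge side, 22 mm in diameter, 55 mm tall; origin at the centre of its foot. Leave alone.
- peg1: Wooden peg standing on the shelf beside the apron on the side away from the hinge, 22 mm in diameter, 55 mm tall; origin at the centre of its foot. Leave alone.
- hammer: Claw hammer lying on the shelf beyond the tray, 270 mm long along its x axis (head towards +x), about 30 mm high; origin on the shelf near mid-length. Leave alone.
- level: Yellow aluminium spirit level standing on its edge beyond the tray, 200 mm long along its x axis, 20 mm wide, 40 mm high; origin at the centre of its underside. Leave alone.
- screw_jar: Amber screw jar, 64 mm in diameter, 85 mm tall, at the far right; origin at the centre of its underside. Leave alone.
- toolbox: Grey open toolbox fixed on the shelf at the left, 380 x 200 mm, about 235 mm high with its raised lid; origin at the centre of its underside.
Things that resemble listed ones, but are neither listed nor needed, are in the scene too. Of the things that look like the part that bears tin_center, the smallest one is meant.

How it is judged:
On the way, in this order (a step that is already met when the one before it is completed fails the run):
1. a finger has pushed the gate well open while the tin is still in front of the gateway (value of joint gate above 0.5 rad and contact force between the fingers and gate above 0.05 N and x of tin_center in the frame of tray below -0.018 m), for 0.05 s.
2. the tin is half-way through the gateway with the gate open (value of joint gate above 0.4 rad and x of tin_center in the frame of tray above -0.003 m), for 0.05 s.
At the end, for the whole second after the job is handed in: The tin stands upright (within 0.1 rad) and still on the tray's floor between the rails, its centre 80 to 200 mm beyond the gateway, and the gate is shut (within 0.06 rad) (x of tin_center in the frame of tray between 0.08 and 0.2 m and y of tin_center in the frame of tray between -0.01 and 0.01 m and z of tin_center in the frame of tray below 0.032 m and angle between tin_center's own z axis and vertical below 0.1 rad and value of joint gate below 0.06 rad and linear speed of nail_tin below 0.02 m/s); the robot touches nothing.
It fails at once if the tin is lifted more than 8 mm off the tray's floor (z of tin_center in the frame of tray above 0.035 m).
It fails at once if the tin is tipped more than 0.4 rad (angle between tin_center's own z axis and vertical above 0.4 rad).
It fails at once if the tin is pinched or pressed hard (over 15 N) (contact force between the fingers and nail_tin above 15 N).
It fails at once if the gate presses on the tin (over 0.3 N) before the tin's centre is within 10 mm of the gateway (contact force between nail_tin and gate above 0.3 N and x of tin_center in the frame of tray below -0.01 m).
It fails at once if a bystander (peg, hammer, level or jar) is moved more than 15 mm (distance of any of peg0, peg1, hammer, level, screw_jar from where it was at the start of the episode above 0.015 m).
It also fails if it takes over 45 s, if anything falls off the work surface, if the arm or the gripper's body presses on something with over 40 N, if the wrist force passes 120 N, or if a joint passes its speed limit or range.

ROBOT

A 6-joint arm with a two-finger parallel gripper is mounted at the origin on the work surface. World frame = base frame: x ahead of the robot, y to its left, z up, the work surface at z = 0. Lengths are in m, angles in rad, forces in N, time in s.
With the tool pointing down it reaches from about 0.275 to 0.975 m from the base axis. Payload 8.4 kg.
Tool frame: the origin (TCP) lies between the finger pads; the fingertips stand 8 mm ahead of it and the grasp point (between the pads) lies 11 mm behind it; z points along the fingers, y is the direction in which the jaws open and shut (so a half turn about z gives the same grasp; the last joint's range is limited). The gripper opens to 92 mm and grips with 3 to 60 N. Pads are 20 mm wide; open, the fingers measure 128 mm over their backs; the gripper's body (75 mm by 189 mm) begins 69 mm behind the grasp point.
Start: joints at [1.271, 0.353, 1.633, -0, 1.155, -0.002], TCP at [0.183, 0.597, 0.223] pointing down, gripper open.
Joint ranges: [-2.63, 2.63], [-0.92, 2.1], [0.06, 2.66], [-1.3, 4.44], [0, 2.69], [-3.02, 3.02]. Speed limits (rad/s): [2.22, 2.22, 2.79, 3.14, 3.14, 3.14].

INTERFACE

Orientations are given as a unit quaternion [w, x, y, z].
In Python, from workcell import r gives the robot as it stands.
- The arm moves only by the shell command python3 -m creep 'ROWS' [FORCE]. ROWS is JSON, a list of rows, each a list of 7 numbers: the turn, a rotation vector about the world's x, y, z in rad, then the shift along the world's x, y, z in mm, then the opening, from -1 (shut) to 1 (fully open). A call has 1 to 8 rows; each row is the pose to reach, as a shift and turn from the pose commanded when the call began; what a row does not reach only later rows make up. A row lasts 1/10 s, in which the tool goes at most 50 mm and 8.59 degrees, less where a joint would pass 70% of its speed; a pose out of reach is approached as far as the arm can. A call with a gripper value outside its range is refused whole. The fingers move at their own pace and stop on an object; FORCE is the grip in N (left out, the last holds). Time passes only in rows, so rows that repeat a pose let the fingers close. It gives the time, the measured TCP pose, the force and the opening at its end, in the units of the state.
- r.get_state(): the state, without advancing time (a new reading comes with each control period).
- r.camera(name): name is "scene" or "top"; returns the picture (420x560x3 uint8, red, green, blue); there is no depth.
- r.get_calibration(name): a dict with "K" (3x3 intrinsics, pixels), "R" (3x3) and "t" (3): a world point X has camera coordinates R X + t. Camera axes: x right, y down, z forward; pixel columns grow to the right and rows downward; lengths in m; the calibration is good to about 2 mm. A picture is of the moment at which its call begins. get_calibration takes no time and is no camera call.
- r.hand_in(): hands the job in, once; it reports no verdict.
The state is a dict: "clock": time; "joint_pos": joint angles; "qd": joint speeds; "tau": joint torques, N m; "ee_pos": TCP position; "eef_rot": TCP orientation; "force": force on the tool from outside, world axes, zero at the start; "moment": the same for the moment, N m; "gripper_width": finger opening in m.
Only numpy, scipy, OpenCV 4.12 (cv2) and the standard library are available. Lean on these libraries where they do the work, as an engineer would, in place of code of your own. Each camera call takes 0.05 s, during which the arm holds its last target.

## Working session

There is one attempt and no reset: what is moved stays moved. The work goes in short steps, Python scripts to look and compute and a shell command to move; the robot and the scene stay as the last step left them, time stands still between calls to the robot, and variables do not carry over. Pictures are saved under pics/ and viewed, and the job is handed in when it is done.

```bash
mkdir -p pics; ls
python3 - <<'E'
from workcell import r
import cv2
s=r.get_state()
print(s['clock'],s['ee_pos'],s['eef_rot'],s['gripper_width'],s['force'])
for n in('scene','top'):
    im=r.camera(n); cv2.imwrite(f'pics/{n}0.png',im[:,:,::-1]); c=r.get_calibration(n); print(n,c)
E
```

```text
pics
0.0 [0.18322322 0.59701265 0.22187951] [-1.04399217e-04  1.48334049e-01  9.88937073e-01 -6.81788694e-04] 0.09200775508059766 [-0.13426452 -0.14738037 -0.21794151]
scene {'K': array([[443.96593787,   0.        , 284.72503956],
       [  0.        , 443.96593787, 212.28592052],
       [  0.        ,   0.        ,   1.        ]]), 'R': array([[-0.25728374,  0.96622845,  0.01441038],
       [ 0.8038547 ,  0.22227606, -0.55173452],
       [-0.53630467, -0.13036847, -0.83389529]]), 't': array([ 0.09797476, -0.44992193,  1.51926742])}
top {'K': array([[435.48653739,   0.        , 281.21055212],
       [  0.        , 435.48653739, 208.4108186 ],
       [  0.        ,   0.        ,   1.        ]]), 'R': array([[ 0.01952578, -0.9998088 , -0.00104792],
       [-0.97209882, -0.01873955, -0.23382197],
       [ 0.23375763,  0.00558424, -0.97227886]]), 't': array([0.03373335, 0.59695669, 1.15724311])}
```

View pics/scene0.png

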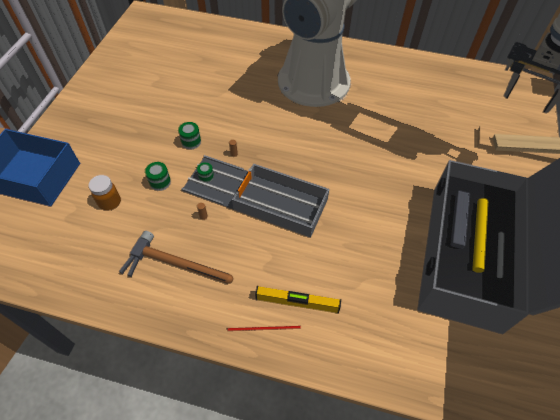

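View pics/top0.png

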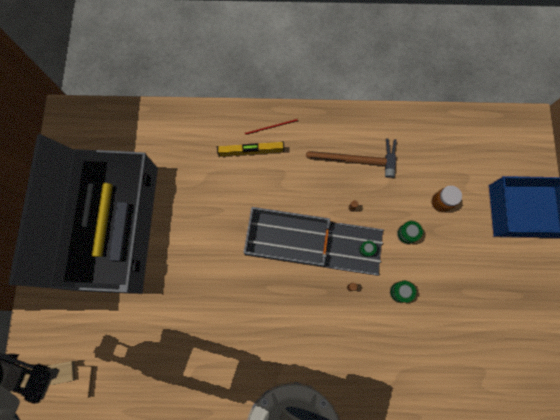

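Three green-lidded tins show in the top view, at (368,248), (411,232) and (404,292). The one at (368,248) fits: it is the smallest and stands between the rails on the apron. I'll confirm this in enlarged crops.

Run:
```python
import cv2
a=cv2.imread('pics/top0.png')[190:310,235:435]; cv2.imwrite('pics/topc.png',cv2.resize(a,None,fx=4,fy=4,interpolation=cv2.INTER_CUBIC))
a=cv2.imread('pics/scene0.png')[110:240,140:340]; cv2.imwrite('pics/scenec.png',cv2.resize(a,None,fx=4,fy=4,interpolation=cv2.INTER_CUBIC))
```

```text
(no output)
```

View pics/topc.png

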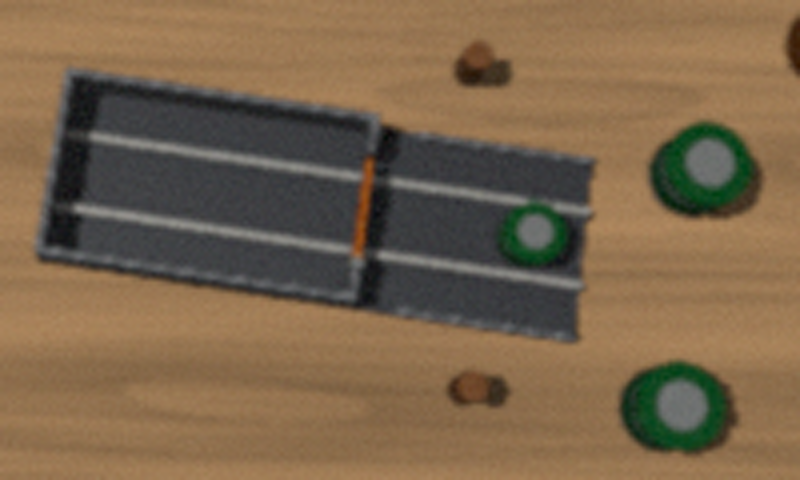

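View pics/scenec.png

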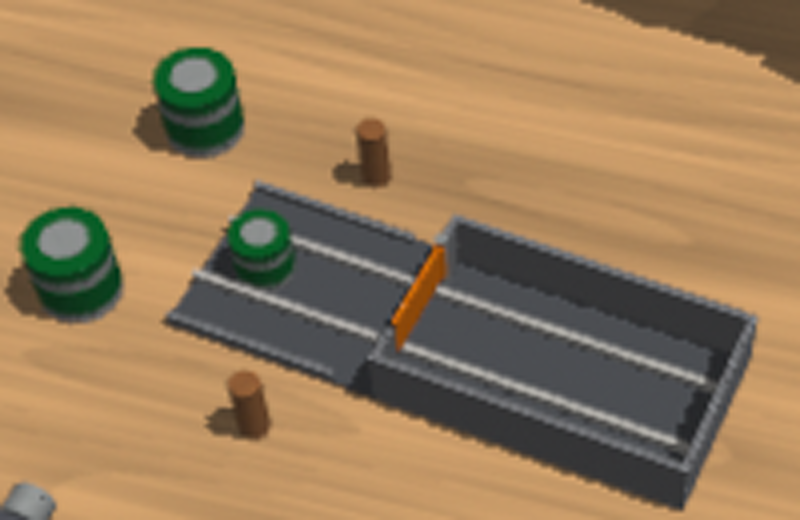

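```bash
cat > h.py <<'E'
import numpy as np, cv2
from scipy.optimize import least_squares
from workcell import r
C={n:r.get_calibration(n) for n in('scene','top')}
def proj(n,X):
    c=C[n]; p=(np.atleast_2d(X)@c['R'].T+c['t'])@c['K'].T; return p[:,:2]/p[:,2:]
def back(n,uv,z):
    c=C[n]; d=c['R'].T@np.linalg.inv(c['K'])@np.array([*uv,1.]); o=-c['R'].T@c['t']; return o+d*(z-o[2])/d[2]
def w(p,X):
    X=np.atleast_2d(X)/1000.; c,s=np.cos(p[2]),np.sin(p[2]); return np.c_[p[0]+c*X[:,0]-s*X[:,1],p[1]+s*X[:,0]+c*X[:,1],X[:,2]]
def inv(p,P):
    d=np.array(P[:2])-p[:2]; c,s=np.cos(p[2]),np.sin(p[2]); return 1000*np.array([c*d[0]+s*d[1],-s*d[0]+c*d[1],P[2]])
off={'top':(235,190),'scene':(140,110)}
def full(n,uv): return np.array(off[n])+(np.array(uv)+.5)/4-.5
E
python3 - <<'E'
from h import *
X=np.array([(225,-68,50),(225,68,50),(-3,-68,50),(-3,68,50),(-165,-68,12),(-165,68,12)])
px={'top':full('top',[(68,71),(40,258),(378,115),(358,302),(594,160),(577,340)]),
'scene':full('scene',[(685,470),(755,318),(372,358),(457,217),(166,318),(257,183)])}
for ns in (['top'],['scene'],['top','scene']):
    f=lambda p:np.concatenate([(proj(n,w(p,X))-px[n]).ravel() for n in ns])
    s=least_squares(f,[.45,-.05,1.5],loss='soft_l1'); print(ns,s.x,np.round(f(s.x),1))
p=s.x
for n,uv in(('top',(535,231)),('scene',(260,233))):
    P=back(n,full(n,uv),.048); print('tin',n,P,inv(p,P))
for n,uvs in(('top',[(475,50),(470,385)]),('scene',[(243,382),(371,128)])):
    for uv in uvs:
        P=back(n,full(n,uv),.055); print('peg',n,P,inv(p,P))
for n,uvs in(('top',[(712,162),(683,404)]),('scene',[(68,238),(193,75)])):
    for uv in uvs:
        P=back(n,full(n,uv),.07); print('bigtin',n,P,inv(p,P))
E
```

```text
['top'] [ 0.50777933 -0.08259087  1.44754881] [-0.7 -0.1 -1.4 -0.1  0.7 -0.1  0.   0.5  0.4 -0.9  0.4  0.5]
['scene'] [ 0.51106869 -0.08217535  1.43854161] [ 1.1  1.1  1.2 -0.3 -0.9  0.5 -0.8 -0.7 -0.3 -0.3  0.  -0.5]
['top', 'scene'] [ 0.50901282 -0.08243977  1.44451542] [-0.6 -0.8 -1.4 -0.8  0.8 -0.5 -0.1  0.   0.4 -1.1  0.3  0.2  1.5  0.
  1.3 -1.4 -0.7 -0.1 -0.8 -1.3 -0.2 -0.5 -0.1 -0.9]
tin top [ 0.49370016 -0.20187502  0.048     ] [-120.41276529    0.14838912   48.        ]
tin scene [ 0.49417706 -0.20217287  0.048     ] [-120.64817687   -0.36222608   48.        ]
peg top [ 0.62250259 -0.16106971  0.055     ] [ -63.71028882 -122.48915977   55.        ]
peg top [ 0.38550621 -0.15309841  0.055     ] [-85.65109855 113.62400585  55.        ]
peg scene [ 0.61995573 -0.16573019  0.055     ] [ -68.65442297 -120.54955044   55.        ]
peg scene [ 0.38594402 -0.15649002  0.055     ] [-88.96056082 112.76251925  55.        ]
bigtin top [ 0.54119904 -0.32214459  0.07      ] [-233.74237725  -62.11967705   70.        ]
bigtin top [ 0.37470623 -0.29412934  0.07      ] [-226.91922769  106.57576812   70.        ]
bigtin scene [ 0.5493026  -0.31679138  0.07      ] [-227.41118335  -69.48450331   70.        ]
bigtin scene [ 0.38452146 -0.29191679  0.07      ] [-223.48811676   97.11735977   70.        ]
```

The crops confirm the tin at top (368,248), at tray x ≈ -120 and y ≈ 0, with the gate closed. The tray frame is about (0.509, -0.082) with yaw 1.4445. The plan is to set the jaws along tray x at 72 mm, so the rear finger pushes the tin and the front finger leads and opens the gate. I'll first swing clear of the toolbox.

```bash
python3 -m creep '[[0,0,0,5,-45,0,0.565],[0,0,0,10,-90,0,0.565],[0,0,0,20,-135,0,0.565],[0,0,0.04,30,-180,0,0.565],[0,0,0.08,40,-225,0,0.565],[0,0,0.12,50,-270,0,0.565],[0,0,0.15,60,-315,0,0.565],[0,0,0.1716,70,-350,0,0.565]]' 20
python3 - <<'E'
from h import *
p=np.array([.5088,-.0824,1.4445])
print(w(p,[(-111,0,24),(-111,0,90)]),r.get_state()['ee_pos'])
E
```

```text
clock: 0.9
ee_pos: [0.2529, 0.2451, 0.2223]
eef_rot: [-0.0, 0.062, 0.998, -0.0]
force: [0.8, -0.7, -0.2]
gripper_width: 0.0718
[[ 0.49481835 -0.19251591  0.024     ]
 [ 0.49481835 -0.19251591  0.09      ]] [0.2528741  0.2450777  0.22229461]
```

```bash
python3 -m creep '[[0,0,0,22,-40,0,0.565],[0,0,0,44,-80,0,0.565],[0,0,0,66,-120,0,0.565],[0,0,0,88,-160,0,0.565],[0,0,0,110,-200,0,0.565],[0,0,0,132,-240,0,0.565],[0,0,0,154,-280,0,0.565],[0,0,0,176,-320,0,0.565]]'
python3 -m creep '[[0,0,0,22,-40,0,0.565],[0,0,0,44,-80,0,0.565],[0,0,0,66,-117.5,0,0.565],[0,0,0,66,-117.5,-40,0.565],[0,0,0,66,-117.5,-80,0.565],[0,0,0,66,-117.5,-120,0.565],[0,0,0,66,-117.5,-120,0.565]]'
python3 - <<'E'
from h import *
p=np.array([.5088,-.0824,1.4445])
s=r.get_state(); print(s['ee_pos'],inv(p,s['ee_pos']),s['eef_rot'])
for n in('scene','top'): cv2.imwrite(f'pics/{n}1.png',cv2.resize(r.camera(n)[110:310,140:440] [:,:,::-1],None,fx=2.6,fy=2.6,interpolation=cv2.INTER_CUBIC))
E
```

```text
clock: 1.7
ee_pos: [0.4297, -0.0746, 0.2225]
eef_rot: [0.0, 0.063, 0.998, 0.0]
force: [0.9, 0.7, 0.3]
gripper_width: 0.0723
clock: 2.4
ee_pos: [0.4916, -0.1887, 0.098]
eef_rot: [-0.004, 0.063, 0.998, 0.001]
force: [0.1, 0.4, 0.4]
gripper_width: 0.0718
[ 0.49163886 -0.18869879  0.09802309] [-107.61377515    3.63497343   98.02308528] [-0.00439291  0.06319477  0.99799057  0.00139416]
```

View pics/scene1.png

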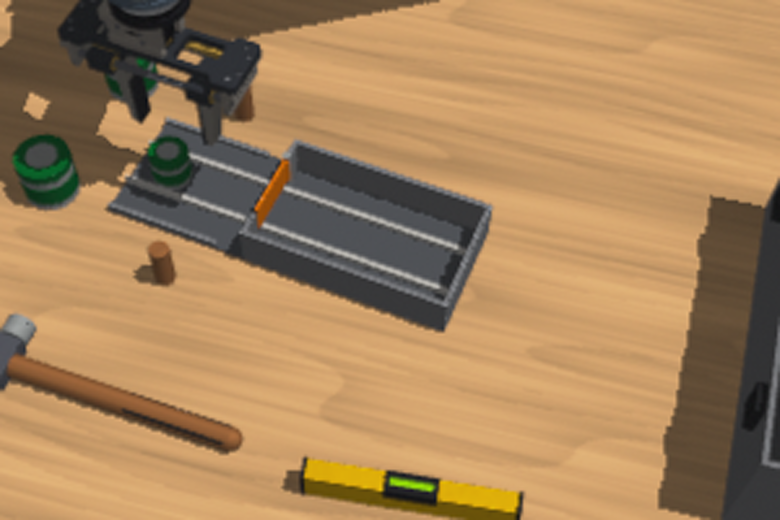

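View pics/top1.png

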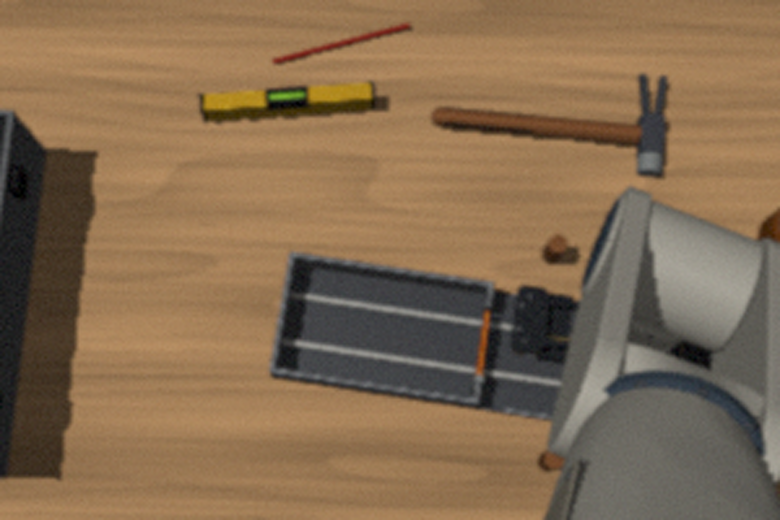

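Run:
```python
from h import *
p=np.array([.5088,-.0824,1.4445])
s=r.get_state(); print(s['clock'],s['ee_pos'],inv(p,s['ee_pos']),s['eef_rot'],s['qd'].round(3) if hasattr(s['qd'],'round') else s['qd'],s['joint_pos'])
from scipy.spatial.transform import Rotation as Ro
q=s['eef_rot'];R=Ro.from_quat([q[1],q[2],q[3],q[0]]).as_matrix();print(R.round(4),np.arctan2(R[1,1],R[0,1]))
```

```text
2.5 [ 0.49508385 -0.18988399  0.10270119] [-1.08355596e+02  6.81292806e-02  1.02701185e+02] [-8.44964684e-04  6.30257178e-02  9.98011513e-01  2.53653057e-04] [ 0.002 -0.039 -0.031  0.001  0.002 -0.001] [-3.69047945e-01  3.59418648e-01  1.93675681e+00 -3.37749668e-05
  8.47181451e-01 -1.81368680e+00]
[[-9.921e-01  1.258e-01 -1.700e-03]
 [ 1.258e-01  9.921e-01  6.000e-04]
 [ 1.700e-03  4.000e-04 -1.000e+00]] 1.4446608979404951
```

```bash
python3 -m creep '[[0,0,0,0,-2.5,-15,0.565],[0,0,0,0,-2.5,-30,0.565],[0,0,0,0,-2.5,-38,0.565],[0,0,0,0,-2.5,-38,0.565],[0,0,0,0,-2.5,-38,0.565]]'
python3 - <<'E'
from h import *
p=np.array([.5088,-.0824,1.4445])
s=r.get_state(); print(s['ee_pos'],inv(p,s['ee_pos']),s['eef_rot'])
cv2.imwrite('pics/scene2.png',cv2.resize(r.camera('scene')[120:240,140:300] [:,:,::-1],None,fx=5,fy=5,interpolation=cv2.INTER_CUBIC))
E
```

```text
clock: 3.0
ee_pos: [0.4962, -0.1927, 0.0659]
eef_rot: [0.001, 0.063, 0.998, -0.0]
force: [0.0, 1.4, 0.3]
gripper_width: 0.0719
[ 0.49618112 -0.19272587  0.06587301] [-111.03663023   -1.37836216   65.87300935] [ 7.56816519e-04  6.29723115e-02  9.98014957e-01 -2.45019954e-04]
```

View pics/scene2.png

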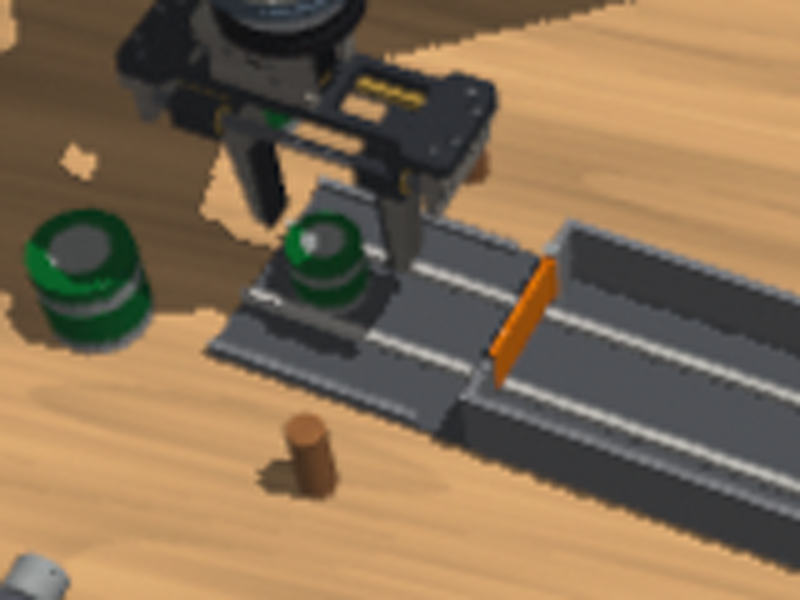

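Run:
```python
from h import *
p=np.array([.5088,-.0824,1.4445])
for q in [(-147,-10,58),(-147,10,58),(-165,-10,58),(-75,-10,58),(-75,10,58),(-57,-10,58),(-120.5,0,48)]:
    print(q,((proj('scene',w(p,q))[0]-[140,120])*5).round())
```

```text
(-147, -10, 58) [270. 226.]
(-147, 10, 58) [288. 200.]
(-165, -10, 58) [242. 216.]
(-75, -10, 58) [387. 265.]
(-75, 10, 58) [403. 239.]
(-57, -10, 58) [416. 275.]
(-120.5, 0, 48) [324. 239.]
```

The picture agrees with the projections: the rear finger is at (270,222), just behind the tin, and the front finger is at (400,272), ahead of it. Next I'll lower to push height.

```bash
python3 -m creep '[[0,0,0,-1,0,-15,0.565],[0,0,0,-1,0,-30,0.565],[0,0,0,-1,0,-40,0.565],[0,0,0,-1,0,-42,0.565],[0,0,0,-1,0,-42,0.565],[0,0,0,-1,0,-42,0.565]]'
python3 - <<'E'
from h import *
p=np.array([.5088,-.0824,1.4445])
s=r.get_state(); print(s['ee_pos'],inv(p,s['ee_pos']),s['eef_rot'],s['force'])
cv2.imwrite('pics/scene3.png',cv2.resize(r.camera('scene')[120:240,140:300] [:,:,::-1],None,fx=5,fy=5,interpolation=cv2.INTER_CUBIC))
print(np.cos(p[2]),np.sin(p[2]))
E
```

```text
clock: 3.65
ee_pos: [0.4948, -0.1927, 0.0232]
eef_rot: [0.0, 0.063, 0.998, -0.0]
force: [0.1, -0.2, 0.2]
gripper_width: 0.072
[ 0.4948245  -0.19267357  0.02316773] [-1.11155626e+02 -2.59610326e-02  2.31677333e+01] [ 3.72380377e-04  6.30529426e-02  9.98010106e-01 -1.24880312e-04] [ 0.06954525 -0.24421119  0.18396321]
0.12596084069121885 0.9920352144013646
```

View pics/scene3.png

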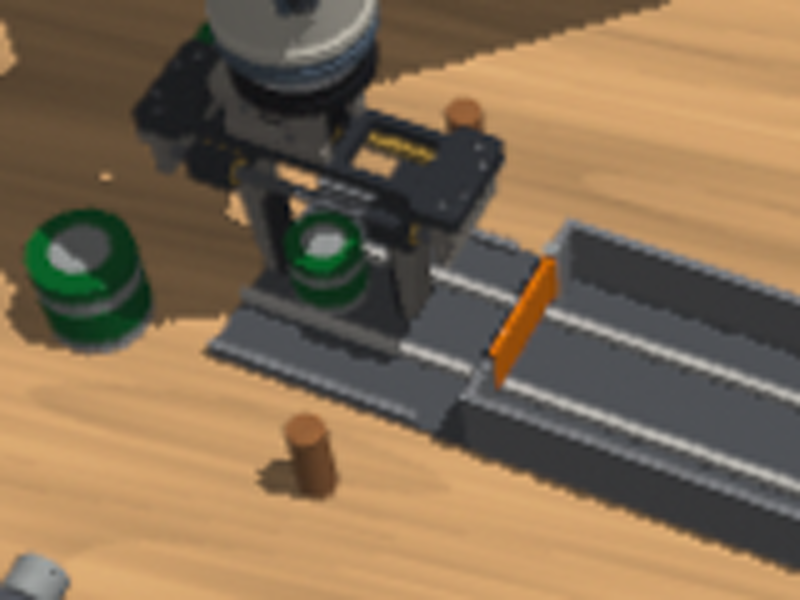

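The jaws straddle the tin at the right height without touching it. I'll push slowly along tray x, which is (0.126, 0.992) in world.

```bash
python3 -m creep '[[0,0,0,0.5,4,0,0.565],[0,0,0,1,8,0,0.565],[0,0,0,1.6,13,0,0.565],[0,0,0,2.3,18,0,0.565],[0,0,0,3,24,0,0.565],[0,0,0,3.8,30,0,0.565],[0,0,0,4.5,36,0,0.565],[0,0,0,5,40,0,0.565]]'
python3 - <<'E'
from h import *
p=np.array([.5088,-.0824,1.4445])
s=r.get_state(); print(inv(p,s['ee_pos']),s['force'],s['gripper_width'])
cv2.imwrite('pics/scene4.png',cv2.resize(r.camera('scene')[120:240,160:320] [:,:,::-1],None,fx=5,fy=5,interpolation=cv2.INTER_CUBIC))
E
```

```text
clock: 4.5
ee_pos: [0.4994, -0.1518, 0.0226]
eef_rot: [-0.0, 0.063, 0.998, 0.0]
force: [-0.4, -4.2, 2.7]
gripper_width: 0.0723
[-70.05720243   0.59801578  22.55630293] [-0.43790306 -4.20681827  2.66889111] 0.07229002344150148
```

View pics/scene4.png

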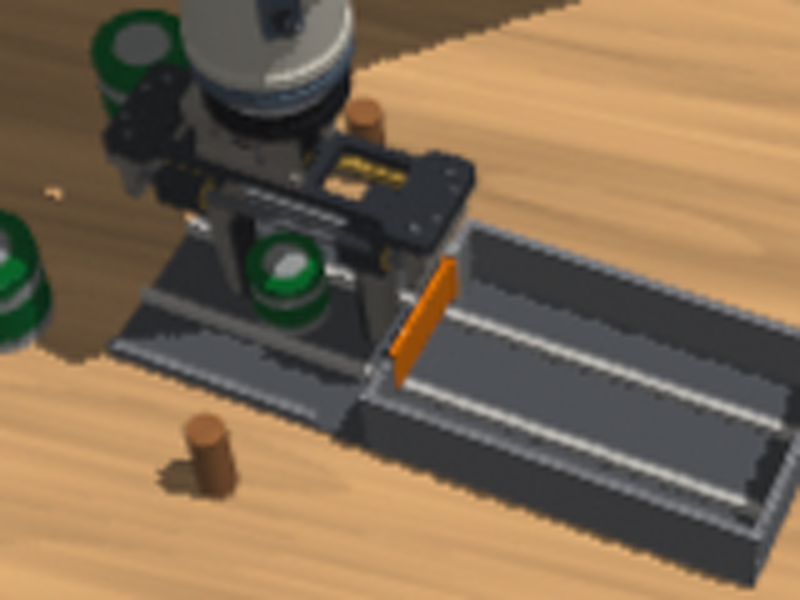

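The tin at (287,280) is upright against the rear finger. The front finger is just short of the gate, which is still shut. I'll continue by opening the gate.

```bash
python3 -m creep '[[0,0,0,0.6,5,0.5,0.565],[0,0,0,1.2,10,1,0.565],[0,0,0,1.9,15,1,0.565],[0,0,0,2.5,20,1,0.565],[0,0,0,3.1,25,1,0.565],[0,0,0,3.8,30,1,0.565],[0,0,0,4.4,35,1,0.565],[0,0,0,5,40,1,0.565]]'
python3 - <<'E'
from h import *
p=np.array([.5088,-.0824,1.4445])
s=r.get_state(); print(inv(p,s['ee_pos']),s['force'],s['gripper_width'])
cv2.imwrite('pics/scene5.png',cv2.resize(r.camera('scene')[120:240,170:330] [:,:,::-1],None,fx=5,fy=5,interpolation=cv2.INTER_CUBIC))
E
```

```text
clock: 5.35
ee_pos: [0.5047, -0.1122, 0.0237]
eef_rot: [0.0, 0.063, 0.998, -0.0]
force: [-0.2, -3.6, -0.1]
gripper_width: 0.0716
[-30.0960668    0.31975638  23.66175412] [-0.22182801 -3.60472231 -0.06675745] 0.0715993688305238
```

View pics/scene5.png

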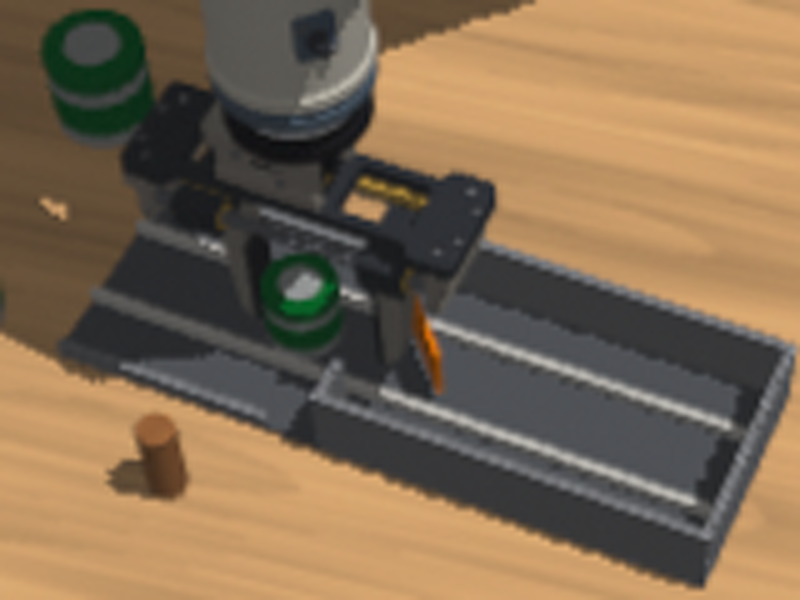

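The front finger has the gate open (flap at about (430,350)). The tin is in front of the gateway with clear space to the gate. I'll carry on.

```bash
python3 -m creep '[[0,0,0,0.6,5,0,0.565],[0,0,0,1.2,10,0,0.565],[0,0,0,1.9,15,0,0.565],[0,0,0,2.5,20,0,0.565],[0,0,0,3.1,25,0,0.565],[0,0,0,3.8,30,0,0.565],[0,0,0,4.4,35,0,0.565],[0,0,0,5,40,0,0.565]]'
python3 - <<'E'
from h import *
p=np.array([.5088,-.0824,1.4445])
s=r.get_state(); print(inv(p,s['ee_pos']),s['force'],s['gripper_width'])
cv2.imwrite('pics/scene6.png',cv2.resize(r.camera('scene')[120:240,170:330] [:,:,::-1],None,fx=5,fy=5,interpolation=cv2.INTER_CUBIC))
E
```

```text
clock: 6.2
ee_pos: [0.5095, -0.0721, 0.0236]
eef_rot: [0.0, 0.063, 0.998, -0.0]
force: [0.3, -4.8, 1.7]
gripper_width: 0.0719
[10.31567526  0.610637   23.63801512] [ 0.31540601 -4.78372944  1.66551391] 0.0718787634874103
```

View pics/scene6.png

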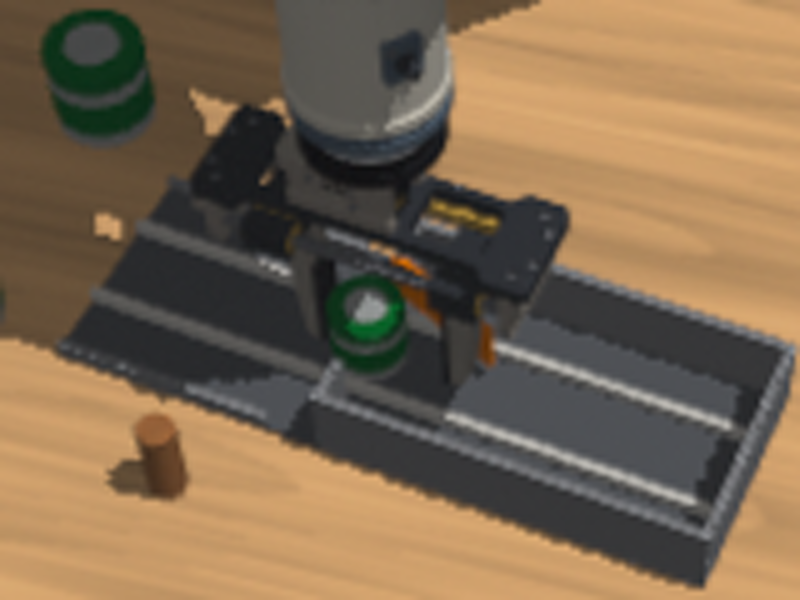

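The tin is at the gateway with the gate held off it by the front finger, so I'll keep pushing into the bay.

```bash
python3 -m creep '[[0,0,0,0.8,5,0,0.565],[0,0,0,1.5,10,0,0.565],[0,0,0,2.2,15,0,0.565],[0,0,0,3,20,0,0.565],[0,0,0,3.6,25,0,0.565],[0,0,0,4.3,30,0,0.565],[0,0,0,4.9,35,0,0.565],[0,0,0,5.5,40,0,0.565]]'
python3 - <<'E'
from h import *
p=np.array([.5088,-.0824,1.4445])
s=r.get_state(); print(inv(p,s['ee_pos']),s['force'],s['gripper_width'])
cv2.imwrite('pics/scene7.png',cv2.resize(r.camera('scene')[120:240,170:330] [:,:,::-1],None,fx=5,fy=5,interpolation=cv2.INTER_CUBIC))
E
```

```text
clock: 7.05
ee_pos: [0.5149, -0.0321, 0.0236]
eef_rot: [-0.0, 0.063, 0.998, -0.0]
force: [-0.4, -4.3, 1.5]
gripper_width: 0.0719
[50.6701962   0.25316905 23.58323927] [-0.36513208 -4.29949605  1.47834248] 0.07192890879809197
```

View pics/scene7.png

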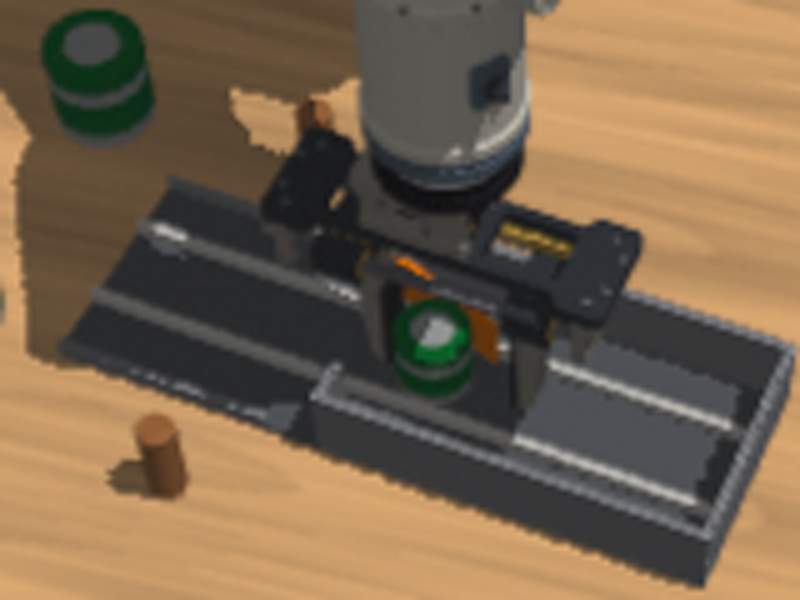

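The gate now trails along the tin's hinge side, which is allowed at this stage. I'll continue.

```bash
python3 -m creep '[[0,0,0,0.6,5,0,0.565],[0,0,0,1.2,10,0,0.565],[0,0,0,1.9,15,0,0.565],[0,0,0,2.5,20,0,0.565],[0,0,0,3.1,25,0,0.565],[0,0,0,3.8,30,0,0.565],[0,0,0,4.4,35,0,0.565],[0,0,0,5,40,0,0.565]]'
python3 -m creep '[[0,0,0,0.6,5,0,0.565],[0,0,0,1.3,10,0,0.565],[0,0,0,2,16,0,0.565],[0,0,0,2.8,22,0,0.565],[0,0,0,3.6,28,0,0.565],[0,0,0,4.3,34,0,0.565],[0,0,0,5.1,40,0,0.565],[0,0,0,5.7,45,0,0.565]]'
python3 - <<'E'
from h import *
p=np.array([.5088,-.0824,1.4445])
s=r.get_state(); print(inv(p,s['ee_pos']),s['force'],s['gripper_width'])
cv2.imwrite('pics/scene8.png',cv2.resize(r.camera('scene')[120:240,170:330] [:,:,::-1],None,fx=5,fy=5,interpolation=cv2.INTER_CUBIC))
E
```

```text
clock: 7.9
ee_pos: [0.5199, 0.008, 0.0236]
eef_rot: [-0.0, 0.063, 0.998, 0.0]
force: [0.6, -2.9, 1.9]
gripper_width: 0.0718
clock: 8.7
ee_pos: [0.5255, 0.0531, 0.0236]
eef_rot: [-0.0, 0.063, 0.998, 0.0]
force: [-0.8, -1.9, 1.1]
gripper_width: 0.0718
[136.53066638   0.50173356  23.55381735] [-0.84778053 -1.90725119  1.12574285] 0.07179663877656045
```

View pics/scene8.png

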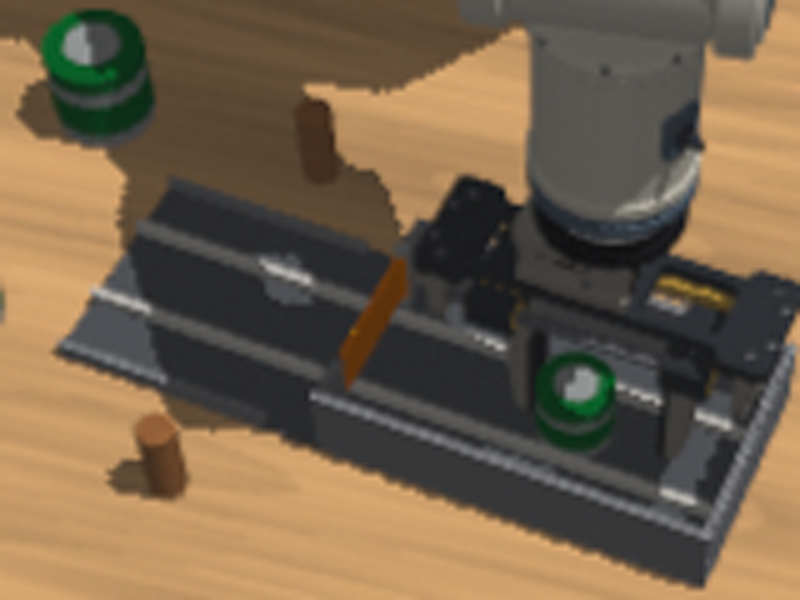

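The gate at (375,320) has shut behind the rear finger, and the tin at (575,400) is well inside. I'll back off 5 mm, then lift straight up.

```bash
python3 -m creep '[[0,0,0,-0.4,-3,0,0.565],[0,0,0,-0.6,-5,0,0.565],[0,0,0,-0.6,-5,0,0.565],[0,0,0,-0.6,-5,10,0.565],[0,0,0,-0.6,-5,30,0.565],[0,0,0,-0.6,-5,60,0.565],[0,0,0,-0.6,-5,90,0.565],[0,0,0,-0.6,-5,120,0.565]]'
python3 -m creep '[[0,0,0,-20,20,20,0.565],[0,0,0,-40,40,40,0.565],[0,0,0,-60,60,60,0.565],[0,0,0,-90,80,60,0.565],[0,0,0,-120,100,60,0.565],[0,0,0,-120,100,60,0.565],[0,0,0,-120,100,60,0.565]]'
python3 - <<'E'
from h import *
for n in('scene','top'):
    im=r.camera(n)[:,:,::-1]; cv2.imwrite(f'pics/{n}9f.png',im)
    x,y=off[n]; cv2.imwrite(f'pics/{n}9.png',cv2.resize(im[y:y+130,x:x+200],None,fx=4,fy=4,interpolation=cv2.INTER_CUBIC))
E
```

```text
clock: 9.55
ee_pos: [0.5249, 0.0474, 0.1455]
eef_rot: [0.0, 0.063, 0.998, 0.0]
force: [0.9, -0.5, 0.5]
gripper_width: 0.0717
clock: 10.25
ee_pos: [0.405, 0.1478, 0.2044]
eef_rot: [0.001, 0.062, 0.998, 0.0]
force: [0.7, 0.6, 0.3]
gripper_width: 0.0719
```

View pics/scene9.png

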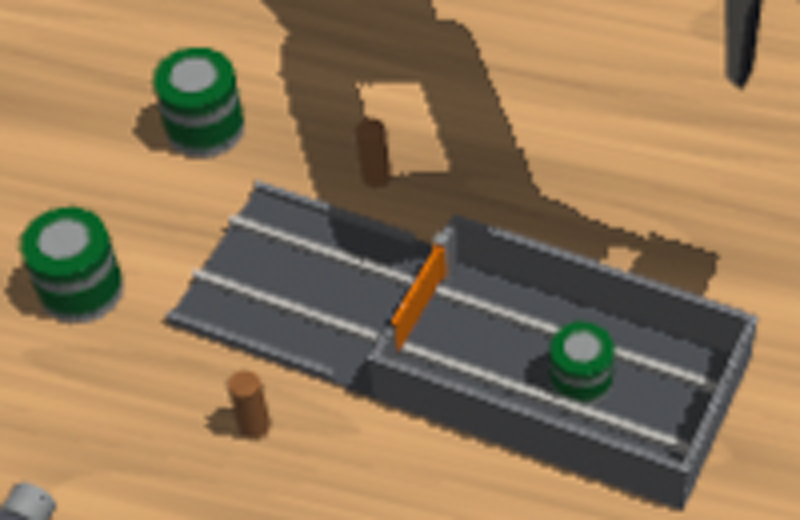

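View pics/top9f.png

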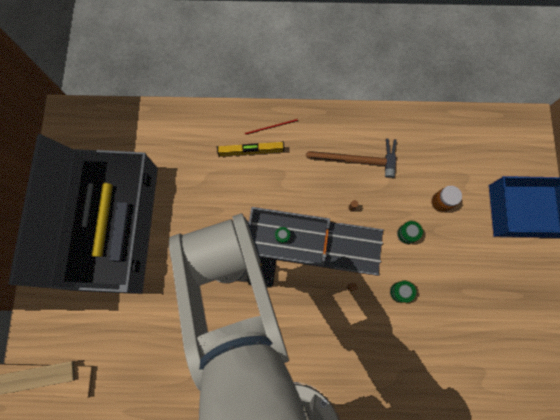

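The tin stands upright between the rails at scene crop (582,358), the gate at (420,300) looks as it did at the start, and the bystanders haven't moved. One numeric check of the tin before handing in.

Run:
```python
from h import *
p=np.array([.5088,-.0824,1.4445])
print(inv(p,back('scene',full('scene',(582,346)),.048)),inv(p,back('top',(283.3,234),.048)))
r.hand_in(); print(r.get_state()['clock'])
```

```text
[123.35256113  -3.47579776  48.        ] [121.82440635  -3.09808393  48.        ]
the job is handed in; nothing more can be done
the job is handed in; nothing more can be done
```

The tin of roofing nails is in the tray's bay with the gate shut behind it, and I handed the job in shortly after the 10.25 s mark of the 45 s allowed. `hand_in()` reports no verdict, so the outcome below rests on my own checks.

**What I did:** I set the gripper along the rails with the jaws 72 mm apart, straddling the tin without pinching or lifting it. The front finger pushed the gate open while the tin was about 44 mm short of the gateway and held it clear until the tin was at the gateway. The gate trailed along the tin only after that. The rear finger pushed the tin into the bay; I then backed off 5 mm and lifted straight up, clear of everything.

**Last checks:**
- **Tin:** both cameras place it about 122–123 mm past the gateway, upright. It sits about 3 mm to the side away from the hinge, inside the ±10 mm limit.
- **Gate:** it looks fully shut, the same as in the first picture. I judged this by eye and did not measure the angle.
- **Forces:** the tool force read at the end of each move stayed under about 6 N. I had no direct reading of the contact between the gate and the tin.
- **Bystanders:** the pegs, hammer, level and jar show in the same places as at the start, judged by eye.

The 3 mm sideways reading is slightly more than the 2.5 mm gap to the rail, which fits camera error. No check failed.

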